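# Spread a snap ring over the axle groove of a drying carousel

### The arm

A 7-joint arm with a two-finger parallel gripper is mounted at the origin on the work surface. World frame = base frame: x ahead of the robot, y to its left, z up, the work surface at z = 0. Lengths are in m, angles in rad, forces in N, time in s.
With the tool pointing down it reaches from about 0.4 to 0.85 m from the base axis. Payload 4.4 kg.
Tool frame: the origin (TCP) lies on the centre line of the jaws, within the pads' length; the fingertips stand 19 mm ahead of it and the grasp point (between the pads) is the TCP (bot.tip_reach is the distance from the TCP to the fingertips, in m); z points along the fingers, y is the direction in which the jaws open and shut (so a half turn about z gives the same grasp; the last joint's range is limited). The gripper opens to 94 mm and grips with 3 to 60 N. Pads are 16 mm wide; open, the fingers measure 119 mm over their backs; the gripper's body (75 mm by 177 mm) begins 78 mm behind the grasp point.
Start: joints at [1.238, 0.628, 0.038, 1.517, -0.027, 0.996, -0.02], TCP at [0.171, -0.627, 0.224] pointing down, gripper open.
Joint ranges: [-3.06, 3.06], [-0.37, 2.12], [-1.25, 1.32], [0.18, 2.47], [-1.1, 4.24], [0.23, 1.98], [-2.94, 2.94]. Speed limits (rad/s): [2.57, 2.57, 3.14, 3.14, 3.14, 3.14, 3.14].

### API

Orientations are given as a unit quaternion [w, x, y, z].
In Python, from station import bot gives the robot as it stands. The module is installed in compiled form; this text tells all that it offers.
- The arm moves only by the tool servo_tool, never from a script. Its argument "commands" is a list of rows, each a list of 7 numbers: the turn, a rotation vector about the tool's x, y, z in rad, then the shift along the tool's x, y, z in m, then the gripper's target within -1 to 1 (fully open at 1, half-way at 0, shut at -1). A call has 1 to 10 rows; each row is the pose to reach, as a shift and turn from the pose commanded when the call began, along the tool's axes at that moment; what a row does not reach only later rows make up. A row lasts 1/8 s, in which the tool goes at most 62.5 mm and 10.7 degrees, less where a joint would pass 70% of its speed; a pose out of reach is approached as far as the arm can. A call with a gripper value outside its range is refused whole. The fingers move at their own pace and stop on an object; the grip force is fixed at half the most. Time passes only in rows, so rows that repeat a pose let the fingers close. It gives the time, the measured TCP pose, the force and the opening at its end, in the units of the state.
- bot.state(): the state, without advancing time (a new reading comes with each control period).
- bot.capture(name): name is "side" or "top"; returns the picture (480x640x3 uint8, blue, green, red); there is no depth.
- bot.camera_info(name): a dict with "intrinsics" (3x3 intrinsics, pixels), "rvec" (rotation vector, rad) and "tvec" (3), from world to camera coordinates, as OpenCV has them. Camera axes: x right, y down, z forward; pixel columns grow to the right and rows downward; lengths in m; the calibration is good to about 2 mm. A picture is of the moment at which its call begins. camera_info takes no time and is no camera call.
- bot.hand_in(): hands the job in, once; it reports no verdict.
The state is a dict: "t": time; "joint_positions": joint angles; "joint_vel": joint speeds; "joint_efforts": joint torques, N m; "ee_pos": TCP position; "orientation": TCP orientation; "contact_force": force on the tool from outside, world axes, zero at the start; "wrist_torque": the same for the moment, N m; "finger_gap": finger opening in m.
Only numpy, scipy, OpenCV 4.12 (cv2) and the standard library are available. Lean on these libraries where they do the work, as an engineer would, in place of code of your own. Each camera call takes 0.05 s, during which the arm holds its last target. There are 200 camera calls.

### The job

The upright spreading pliers stand in their wooden cradle with the snap ring already hooked in their jaws. Squeeze the handles together fully so that the ring spreads, lift pliers and ring out, carry them over the axle stub of the drying carousel, slide the spread ring straight down over it and stop with the ring level with the brass-coloured groove. Finish while holding it there: handles still squeezed, ring still spread around the axle and level, the weight in the gripper and not leaned on the carousel; disturb nothing else on the bench.

Things in the scene. Friction and masses are not known exactly. Their poses are not given: they have to be found in the camera images.
- pliers: Spreading pliers standing upright, 115 mm tall, about 0.22 kg. Origin: underside of the jaws' feet, midway between the jaws; z up, x towards the ring, y the squeeze line. Squeezing the red handles together moves the steel jaws below apart by as much (crossed parts). The jaws' pockets, 0 to 12 mm up, hold the ring's two eyes; the ring's mid-height is 6 mm up.
- pliers_grip (a point): where to grip, from above, closing along the pliers' y: midway between the two red handle plates, 95 mm above the pliers' origin. Each plate is 18 mm (x) by 9 mm (y), 49 to 115 mm up; outer faces 68 mm apart at rest, 44 mm at the full-squeeze stop. Springs resist with about 2 N a side at first, 9 N at the stop.
- pliers_frame (a point): middle of the pliers' support frame, 84 mm long (y), 26 mm wide (x), 28 to 34 mm above the pliers' origin; its ends rest on the cradle's posts. Above it a steel block 26 x 26 mm, 34 to 50 mm up.
- handle_left (a joint): travel of the pliers' +y handle: 0 at rest, 0.012 m fully squeezed. The other handle mirrors it.
- ring: Dark steel horseshoe snap ring, loose, about 32 g, 5 mm thick, inside 26, outside 38 mm across at rest, lying flat. Origin: centre of the relaxed ring, underside; z up; its gap and two eyes point to -x (to the pliers), eyes 24 mm from the origin; at +x its arms meet in a pin (its spring). Caught in the jaws' pockets, it comes along when the pliers are squeezed and lifted.
- prong_left (a joint): opening angle of the ring's +y arm in rad: 0 relaxed, about 0.29 when the pliers are fully squeezed; spring-closing. The other arm mirrors it.
- ring_eye (a point): centre of the spread ring's opening, at the ring's mid-height (2.5 mm above its underside): the point to bring onto the axle's axis. When fully spread the opening leaves about 2 mm all round the axle. It then lies about 17 mm ahead of the pliers' origin along their x (2 mm play).
- stand: wooden cradle, fixed, 100 x 104 mm, 49 mm high; two posts carry the pliers' support frame. Origin: on the bench, under the pliers' origin (which starts 16 mm above it); same x and y directions as the pliers. The pliers lift straight up out of it.
- carousel: drying carousel, fixed: wooden disc 140 mm across with a row of peg holes, top 30 mm above the bench; a blue bearing flange 72 mm across with its flat top 55 mm above the bench; an upright steel axle stub in the middle, 27 mm across, with its tapered tip (5 mm taper to 18 mm across) 79 mm above the bench. Origin: on the bench, on the axle's axis; z up.
- axle_groove (a point): centre of the brass-coloured groove in the axle stub, on its axis, 63.5 mm above the bench; the groove is 10 mm tall (5 mm above and below this point) and 23 mm across. With the ring level here, the undersides of the jaws' feet are 2.5 mm above the blue flange.
- lacquer_jar: closed lacquer jar, 52 mm across, 65 mm tall, loose bystander; origin at its base
- lacquer_bowl: red bowl, 84 mm across, 40 mm tall, loose bystander; origin at its base
- sanding_block: cork sanding block 55 x 34 x 22 mm, loose bystander; origin at its base
- spare_bush: brass bush 36 mm across, 22 mm tall, loose bystander; origin at its base
- stick_bundle: bundle of dark chopsticks with two paper bands, 210 x 32 x 22 mm, loose bystander; origin at its base
- comb_rest: notched wooden stick rest 160 x 30 x 24 mm, loose bystander; origin at its base
- brush: lacquer brush 140 mm long, loose bystander
Things that resemble listed ones, but are neither listed nor needed, are in the scene too. What is shaped like the carousel but green is not meant.

How it is judged:
On the way, in this order (a step that is already met when the one before it is completed fails the run):
1. the ring is spread by the squeezed pliers and lifted clear of the cradle (value of joint handle_left above 0.009 m and value of joint prong_left above 0.18 rad and z of ring_eye in the frame of stand above 0.045 m), for 0.1 s.
2. the spread ring is above the tip of the axle stub, in line with it (value of joint prong_left above 0.18 rad and horizontal distance between ring_eye and axle_groove below 0.006 m and z of ring_eye in the frame of axle_groove above 0.013 m), for 0.05 s.
At the end, for the whole second after the job is handed in: Gripper still squeezing (over 5 N, handle travel over 9 mm); ring spread (prong over 0.18 rad), within 5 mm of the axle's axis, 3 mm of groove mid-height, tilt under 0.15 rad, still; pliers press the carousel under 8 N, the ring under 6 N (value of joint handle_left above 0.009 m and value of joint prong_left above 0.18 rad and horizontal distance between ring_eye and axle_groove below 0.005 m and z of ring_eye in the frame of axle_groove between -0.003 and 0.003 m and angle between ring's own z axis and vertical below 0.15 rad and contact force between the fingers and pliers above 5 N and contact force between pliers and ring above 1 N and contact force between pliers and carousel below 8 N and contact force between ring and carousel below 6 N and linear speed of ring below 0.02 m/s); the arm keeps its last pose, push and grip.
It fails at once if a bystander is pushed more than 25 mm (distance of any of lacquer_jar, lacquer_bowl, sanding_block, spare_bush, stick_bundle, comb_rest, brush from where it was at the start of the episode above 0.025 m).
It fails at once if the carousel is rammed with more than 40 N (contact force between any of pliers, ring and carousel above 40 N).
It also fails if it takes over 45 s, if anything falls off the work surface, if the arm or the gripper's body presses on something with over 40 N, if the wrist force passes 120 N, or if a joint passes its speed limit or range.

## Working session

There is one attempt and no reset: what is moved stays moved. The work goes in short steps, Python scripts to look and compute and a tool call to move; the robot and the scene stay as the last step left them, time stands still between calls to the robot, and variables do not carry over. Pictures are saved under pics/ and viewed, about 8 in all and at most 12, crops included, and the job is handed in when it is done.

Besides the shell and the picture viewer there is one more tool, called after "Call:" by a JSON object that holds its "method" and its "body". servo_tool: Moves the arm, as the interface text tells. Its arguments: {"type":"object","properties":{"commands":{"type":"array","items":{"type":"array","items":{"type":"number"}}}},"required":["commands"]}

```bash
mkdir -p pics; python3 - <<'E'
from station import bot
import cv2,numpy as np
for n in("side","top"):
    cv2.imwrite(f"pics/{n}0.png",bot.capture(n))
    c=bot.camera_info(n);R=cv2.Rodrigues(np.array(c["rvec"]))[0]
    print(n,np.array(c["intrinsics"]).round(1).tolist(),"pos",(-R.T@np.array(c["tvec"]).ravel()).round(3),"fwd",R[2].round(3))
s=bot.state();print({k:np.round(v,3).tolist() for k,v in s.items()},bot.tip_reach)
E
```

```text
side [[508.2, 0.0, 323.6], [0.0, 508.2, 244.6], [0.0, 0.0, 1.0]] pos [0.35  0.731 0.809] fwd [ 0.196 -0.7   -0.687]
top [[587.7, 0.0, 314.9], [0.0, 587.7, 231.9], [0.0, 0.0, 1.0]] pos [ 3.24e-01 -1.00e-03  1.35e+00] fwd [ 0.18   0.016 -0.983]
{'t': 0.1, 'joint_positions': [1.238, 0.629, 0.038, 1.518, -0.027, 0.996, -0.02], 'joint_vel': [0.001, -0.002, 0.002, -0.003, 0.0, 0.001, 0.0], 'joint_efforts': [0.002, -55.079, 1.147, -18.712, -0.052, 0.019, 0.0], 'ee_pos': [0.171, -0.626, 0.224], 'orientation': [-0.001, 0.991, 0.133, -0.0], 'contact_force': [-0.846, -0.674, 0.496], 'wrist_torque': [0.0, 0.021, -0.01], 'finger_gap': 0.094} 0.019
```

View pics/side0.png

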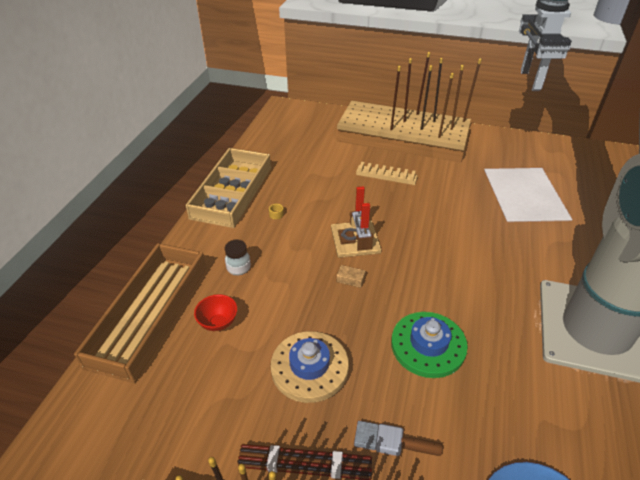

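View pics/top0.png

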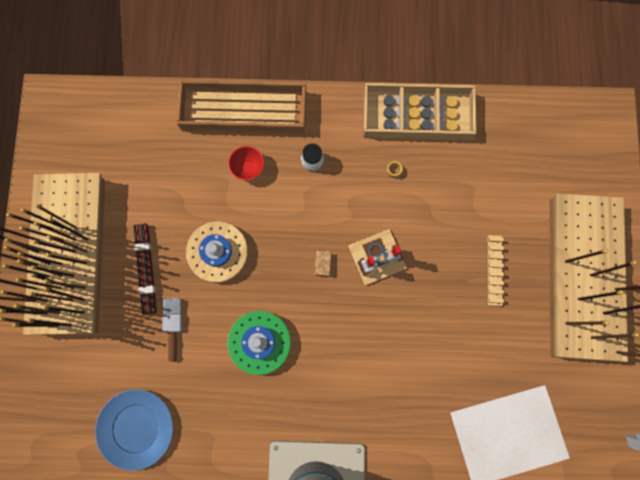

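The side view shows the red-handled pliers at (362,215), the wooden carousel at (310,360) and the green one at (430,340). The top view shows them at (382,256), (216,250) and (259,342).

Candidates in the top view: the carousels are wooden (216,250), which I choose, and green (259,342), which is the decoy. The only upright red handles are at (371,261) and (396,250); the red bowl at (246,163) is the only other red thing.

```bash
cat > h.py <<'E'
import cv2,numpy as np
from station import bot
def cam(n):
    c=bot.camera_info(n);return np.array(c["intrinsics"]),cv2.Rodrigues(np.array(c["rvec"]))[0],np.array(c["tvec"]).ravel()
def ray(n,p):
    K,R,t=cam(n);d=R.T@np.linalg.solve(K,[p[0],p[1],1.]);return -R.T@t,d
def onz(n,p,z):
    o,d=ray(n,p);return o+d*(z-o[2])/d[2]
def proj(n,P):
    K,R,t=cam(n);q=K@(R@np.asarray(P,float)+t);return q[:2]/q[2]
def two(p,q):   # top px, side px -> point, gap
    a,u=ray("top",p);b,v=ray("side",q);s=np.linalg.lstsq(np.c_[u,-v],b-a,rcond=None)[0]
    A,B=a+u*s[0],b+v*s[1];return (A+B)/2,np.linalg.norm(A-B)
def blobs(m,box,amin):
    x0,y0,x1,y1=box;w=np.zeros_like(m);w[y0:y1,x0:x1]=m[y0:y1,x0:x1]
    return [c for c in cv2.findContours(w,cv2.RETR_EXTERNAL,cv2.CHAIN_APPROX_NONE)[0] if cv2.contourArea(c)>amin]
E
python3 - <<'E'
from h import *
T=cv2.imread("pics/top0.png");S=cv2.imread("pics/side0.png")
def red(i):
    h=cv2.cvtColor(i,cv2.COLOR_BGR2HSV);return cv2.inRange(h,(0,190,90),(6,255,255))|cv2.inRange(h,(174,190,90),(180,255,255))
def blue(i):
    h=cv2.cvtColor(i,cv2.COLOR_BGR2HSV);return cv2.inRange(h,(105,140,50),(125,255,255))
for n,i,b in(("top",T,(355,235,410,280)),("side",S,(340,175,385,245))):
    for c in blobs(red(i),b,8):
        print(n,"red",cv2.contourArea(c),np.round(cv2.minAreaRect(c),1) if 0 else cv2.minAreaRect(c))
        r=cv2.minAreaRect(c); print(cv2.boxPoints(r).round(1).tolist(),[onz(n,p,.131).round(4).tolist()[:2] for p in cv2.boxPoints(r)])
for n,i,b in(("top",T,(190,225,245,275)),("side",S,(280,325,340,385))):
    for c in blobs(blue(i),b,100):
        e=cv2.fitEllipse(cv2.convexHull(c));print(n,"blue",e,onz(n,e[0],.055),onz(n,e[0],.0425))
a=cv2.resize(T[225:290,340:425],None,fx=6,fy=6,interpolation=cv2.INTER_CUBIC)[:390,:400]
b=cv2.resize(T[215:285,180:250],None,fx=5.571,fy=5.571,interpolation=cv2.INTER_CUBIC)[:390]
cc=cv2.resize(S[180:260,325:390],None,fx=5,fy=5,interpolation=cv2.INTER_CUBIC)[:390]
d=cv2.resize(S[325:400,270:350],None,fx=5.2,fy=5.2,interpolation=cv2.INTER_CUBIC)[:390]
a=cv2.resize(a,(400,300));b=cv2.resize(b,(300,300));cc=cv2.resize(cc,(300,300*80//65))[:300];d=cv2.resize(d,(400,300))
cv2.imwrite("pics/crop.png",np.vstack([np.hstack([a,b]),np.hstack([cc,d])]))
E
```

```text
top red 29.5 ((369.9137878417969, 260.5344543457031), (8.356289863586426, 5.385164737701416), 68.19859313964844)
[[365.8999938964844, 257.70001220703125], [370.8999938964844, 255.6999969482422], [374.0, 263.3999938964844], [369.0, 265.3999938964844]] [[0.4955, -0.0887], [0.5, -0.099], [0.4838, -0.1057], [0.4794, -0.0953]]
top red 41.0 ((395.8199768066406, 249.760009765625), (7.400000095367432, 8.0), 53.13010025024414)
[[390.3999938964844, 249.1999969482422], [396.79998779296875, 244.39999389648438], [401.20001220703125, 250.3000030517578], [394.79998779296875, 255.10000610351562]] [[0.5147, -0.1398], [0.5252, -0.1531], [0.5129, -0.1624], [0.5024, -0.1491]]
side red 295.5 ((362.5, 207.0), (40.0, 13.0), 90.0)
[[356.0, 187.0], [369.0, 187.0], [369.0, 227.0], [356.0, 227.0]] [[0.5249, -0.1565], [0.4973, -0.1643], [0.4697, -0.0335], [0.495, -0.0265]]
top blue ((220.10662841796875, 250.8459014892578), (19.111587524414062, 28.708599090576172), 7.914896011352539) [0.51294584 0.23078198 0.055     ] [0.51476858 0.23301856 0.0425    ]
side blue ((305.60162353515625, 354.616455078125), (29.56465721130371, 33.835758209228516), 33.48557662963867) [0.52026235 0.24296001 0.055     ] [0.52307946 0.23486193 0.0425    ]
```

View pics/crop.png

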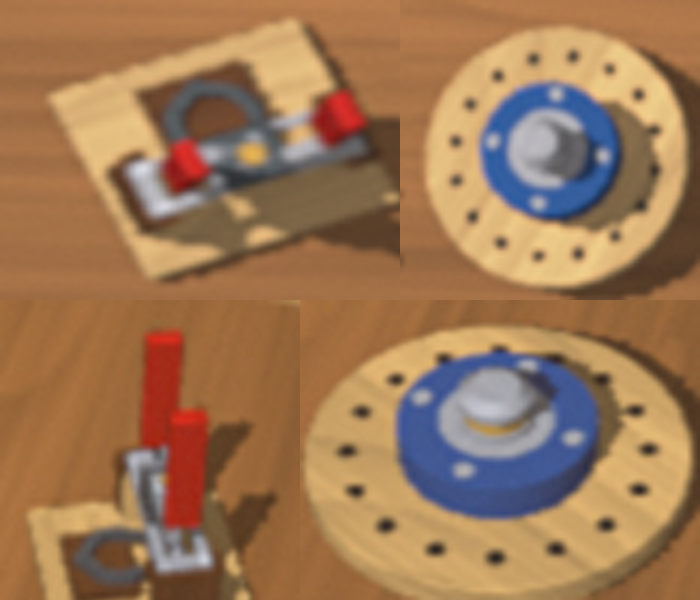

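The crops confirm the choice: the wooden carousel has the brass groove, and the pliers have the ring on the upper-left side (towards +x/+y). Next I'll refine the measurements.

```bash
python3 - <<'E'
from h import *
T=cv2.imread("pics/top0.png");S=cv2.imread("pics/side0.png")
print(T[243:269,364:404,2][:, :12]);print(T[243:259,388:404,2])
for n,i,b in(("top",T,(190,225,240,275)),("side",S,(280,325,345,390))):
    h=cv2.cvtColor(i,cv2.COLOR_BGR2HSV);m=cv2.inRange(h,(100,110,25),(130,255,255))
    c=max(blobs(m,b,50),key=cv2.contourArea);hl=cv2.convexHull(c)
    e=cv2.fitEllipse(hl);print(n,"flange",e[0],e[1],cv2.boundingRect(hl),onz(n,e[0],.055))
    # wooden disc: saturation lower/brighter than bench
for n,P in(("top",None),("side",None)):
    pass
h=cv2.cvtColor(T,cv2.COLOR_BGR2HSV)
print(h[250,[170,180,185,190,200,240,245]].tolist(),h[290,[200,216]].tolist())
m=cv2.inRange(T[:,:,1],125,255);c=blobs(m,(175,210,260,295),300)
for k in c:
    e=cv2.minEnclosingCircle(k);print("disc",cv2.contourArea(k),e,onz("top",e[0],.03))
E
```

```text
[[190 178 156 131 116 110 103  94  86  87  92  93]
 [141 128 115 108 108 104  97  89  85  85  85  86]
 [108 106 109 109 110 100  93  87  80  76  77  80]
 [105 109 110 109 104  95  89  83  74  81  90  93]
 [114 107 108 105  96  89  89  80  83  98 103 104]
 [131 107 105  98  92  87  81  76  91 105 106 107]
 [146 107 100  95  89  82  76  82 100 107 108 108]
 [171 115  96  94  90  86  78  91 105 109 111 112]
 [198 139 102  91  89  85  79  92 108 111 112 113]
 [223 170 115  92  88  88  81  96 110 114 114 115]
 [229 194 133  98  86  86  85  94 108 114 112 108]
 [229 208 152 104  86  90 103 109 107 106 100  95]
 [227 218 176 125 107 127 160 165 134 106  99  95]
 [224 222 193 146 140 180 205 201 167 134 125 127]
 [214 225 210 166 157 198 218 210 189 166 161 161]
 [194 223 216 177 158 194 218 213 201 181 174 175]
 [185 206 194 166 151 181 209 214 205 186 171 159]
 [199 187 166 148 144 162 197 214 209 193 165 127]
 [209 179 153 142 142 149 181 207 211 200 163 108]
 [198 172 146 141 142 145 160 192 204 187 147 109]
 [186 169 144 136 143 145 148 159 160 142 119 121]
 [183 176 153 136 141 145 135
[... 1141 characters left out ...]
98 100  87  73  79  88]
 [177 182 181 176 163 147 125 108 102 100 100 100  91  74  70  82]
 [175 177 166 148 131 120 109 101 100 101  94  92  83  69  66  81]]
top flange (214.728271484375, 249.97311401367188) (30.03985023498535, 31.36619758605957) (199, 235, 32, 31) [0.51459707 0.24291555 0.055     ]
side flange (308.8922119140625, 357.8844909667969) (38.80038070678711, 41.25925064086914) (290, 338, 39, 41) [0.51273283 0.24788006 0.055     ]
[[14, 147, 168], [13, 145, 163], [14, 135, 181], [19, 111, 229], [109, 162, 165], [17, 118, 220], [17, 118, 212]] [[13, 147, 160], [13, 146, 152]]
disc 2908.0 ((215.5108642578125, 250.71014404296875), 31.38996124267578) [0.51662862 0.24574078 0.03      ]
```

```bash
python3 - <<'E'
from h import *
T=cv2.imread("pics/top0.png").astype(int)
Q=[]
for b in((366,253,377,265),(390,243,403,255)):
    x0,y0,x1,y1=b;r=T[y0:y1,x0:x1];w=np.clip(r[:,:,2]-165,0,None)*(r[:,:,1]<80)
    y,x=np.mgrid[y0:y1,x0:x1];p=((x*w).sum()/w.sum(),(y*w).sum()/w.sum());q=onz("top",p,.131);Q.append(q);print(np.round(p,2),(w>20).sum(),q)
L,R=Q;d=(L-R)[:2];print("sep",np.linalg.norm(d),"centre",(L+R)/2,"y-dir yaw",np.degrees(np.arctan2(-d[0],d[1])))
for z in(.131,.098,.065):print(z,proj("side",[*L[:2],z]),proj("side",[*R[:2],z]))
s=bot.state();import scipy.spatial.transform as st
print(st.Rotation.from_quat(np.roll(s["orientation"],-1)).as_matrix().round(4))
E
```

```text
[370.98 258.94] 23 [ 0.49307774 -0.09935484  0.131     ]
[396.94 248.52] 21 [ 0.51649146 -0.15340466  0.131     ]
sep 0.058903192363093104 centre [ 0.5047846  -0.12637975  0.131     ] y-dir yaw 23.4216759097798
0.131 [364.61435925 205.19358593] [359.42786961 188.45731172]
0.098 [363.77495262 217.10969938] [358.7228111  200.26299155]
0.065 [362.96951512 228.5435913 ] [358.04524435 211.6083422 ]
[[ 9.646e-01  2.636e-01 -5.000e-04]
 [ 2.636e-01 -9.646e-01  1.600e-03]
 [-0.000e+00 -1.600e-03 -1.000e+00]]
```

Call:
{"method": "servo_tool", "body": {"commands": [[0,0,0,0.022,-0.052,-0.01,1],[0,0,0,0.044,-0.105,-0.02,1],[0,0,0,0.066,-0.157,-0.03,1],[0,0,0,0.088,-0.21,-0.03,1],[0,0,-0.02,0.14,-0.236,-0.03,1],[0,0,-0.05,0.192,-0.262,-0.03,1],[0,0,-0.08,0.244,-0.289,-0.03,1],[0,0,-0.11,0.296,-0.315,-0.03,1],[0,0,-0.14,0.348,-0.341,-0.03,1],[0,0,-0.142,0.4,-0.367,-0.03,1]]}}

```text
t: 1.35
ee_pos: [0.4615, -0.1662, 0.2544]
orientation: [0.0, 0.979, 0.203, -0.0]
contact_force: [0.6, -0.5, -0.2]
finger_gap: 0.0943
```

Call:
{"method": "servo_tool", "body": {"commands": [[0,0,0,0.028,-0.01,0,1],[0,0,0,0.0555,-0.0193,0.02,1],[0,0,0,0.0555,-0.0193,0.06,1],[0,0,0,0.0555,-0.0193,0.06,1],[0,0,0,0.0555,-0.0193,0.06,1]]}}

```text
t: 1.98
ee_pos: [0.504, -0.1282, 0.1953]
orientation: [0.0, 0.979, 0.203, 0.0]
contact_force: [-0.3, -0.0, 0.4]
finger_gap: 0.0941
```

```bash
python3 - <<'E'
from h import *
for n,b in(("top",(330,210,430,285)),("side",(310,130,420,260))):
    i=bot.capture(n);x0,y0,x1,y1=b;cv2.imwrite(f"pics/{n}1.png",i)
    k=cv2.resize(i[y0:y1,x0:x1],(400,300*1 if n=="top" else 473),interpolation=cv2.INTER_CUBIC)
    globals()[n]=np.vstack([k,np.zeros((473-k.shape[0],400,3),np.uint8)])
cv2.imwrite("pics/c1.png",np.hstack([top,side]));s=bot.state();print(s["ee_pos"],s["orientation"])
E
```

```text
[ 0.50453362 -0.1284086   0.19594117] [6.04798010e-04 9.79273977e-01 2.02535847e-01 1.15867432e-03]
```

View pics/c1.png

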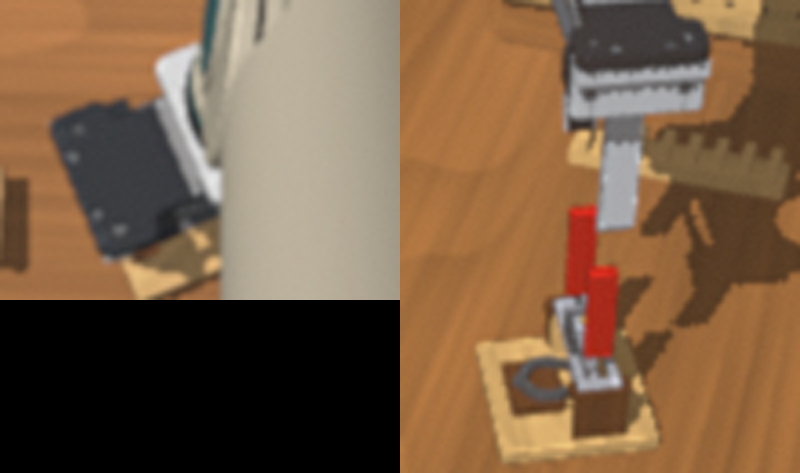

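Call:
{"method": "servo_tool", "body": {"commands": [[0,0,0,0.001,-0.0017,0.03,1],[0,0,0,0.001,-0.0017,0.06,1],[0,0,0,0.001,-0.0017,0.085,1],[0,0,0,0.001,-0.0017,0.085,1],[0,0,0,0.001,-0.0017,0.085,1]]}}

```text
t: 2.7
ee_pos: [0.505, -0.1262, 0.1109]
orientation: [0.0, 0.979, 0.203, 0.001]
contact_force: [0.5, -0.6, 0.1]
finger_gap: 0.0938
```

Call:
{"method": "servo_tool", "body": {"commands": [[0,0,0,0,0,0,-1],[0,0,0,0,0,0,-1],[0,0,0,0,0,0,-1],[0,0,0,0,0,0,-1],[0,0,0,0,0,0,-1],[0,0,0,0,0,0,-1],[0,0,0,0,0,0,-1],[0,0,0,0,0,0,-1]]}}

```text
t: 3.7
ee_pos: [0.5062, -0.1288, 0.1108]
orientation: [0.002, 0.979, 0.202, 0.002]
contact_force: [0.9, -6.0, 4.6]
finger_gap: 0.0424
```

Call:
{"method": "servo_tool", "body": {"commands": [[0,0,0,0,0.003,0,-1],[0,0,0,0,0.003,0,-1],[0,0,0,0,0.003,0,-1]]}}

```text
t: 4.08
ee_pos: [0.5063, -0.1291, 0.1106]
orientation: [0.001, 0.979, 0.203, 0.001]
contact_force: [0.6, -1.6, 8.2]
finger_gap: 0.0426
```

Call:
{"method": "servo_tool", "body": {"commands": [[0,0,0,0,0.003,-0.004,-1],[0,0,0,0,0.003,-0.01,-1],[0,0,0,0,0.003,-0.02,-1],[0,0,0,0,0.003,-0.035,-1],[0,0,0,0,0.003,-0.05,-1],[0,0,0,0,0.003,-0.07,-1],[0,0,0,0,0.003,-0.09,-1],[0,0,0,0,0.003,-0.1,-1],[0,0,0,0,0.003,-0.1,-1],[0,0,0,0,0.003,-0.1,-1]]}}

```text
t: 5.32
ee_pos: [0.5059, -0.1312, 0.209]
orientation: [-0.0, 0.979, 0.203, -0.001]
contact_force: [0.3, -0.1, -3.2]
finger_gap: 0.0421
```

```bash
python3 - <<'E'
from h import *
i=bot.capture("side");cv2.imwrite("pics/side2.png",i)
cv2.imwrite("pics/c2.png",cv2.resize(i[120:260,310:420],None,fx=4,fy=4,interpolation=cv2.INTER_CUBIC))
s=bot.state();print({k:np.round(s[k],4).tolist() for k in("ee_pos","orientation","contact_force","finger_gap")})
E
```

```text
{'ee_pos': [0.5058, -0.1312, 0.2088], 'orientation': [-0.0003, 0.9792, 0.203, -0.0007], 'contact_force': [-0.481, 0.3589, -2.9336], 'finger_gap': 0.0422}
```

View pics/c2.png

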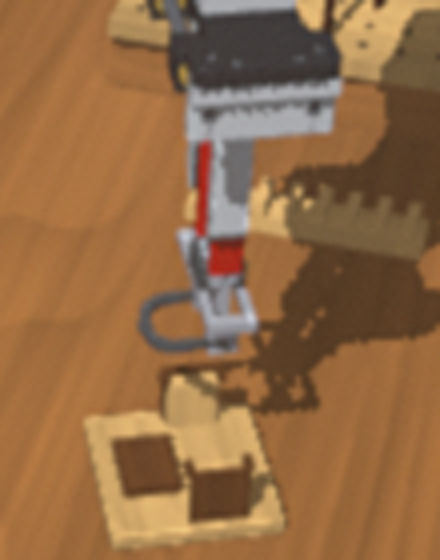

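The ring is spread and hangs clear of the cradle: horseshoe at crop (180,320), jaws at (230,330). Now I'll carry it over the axle.

Call:
{"method": "servo_tool", "body": {"commands": [[0,0,0,0.008,-0.02,-0.01,-1],[0,0,0,0.025,-0.06,-0.01,-1],[0,0,0,0.042,-0.103,-0.01,-1],[0,0,0,0.06,-0.146,-0.01,-1],[0,0,0,0.078,-0.19,-0.01,-1],[0,0,0,0.096,-0.233,-0.01,-1],[0,0,0,0.114,-0.276,-0.01,-1],[0,0,0,0.129,-0.313,-0.01,-1],[0,0,0,0.138,-0.334,-0.01,-1],[0,0,0,0.14,-0.341,-0.01,-1]]}}

```text
t: 6.62
ee_pos: [0.4985, 0.2388, 0.2186]
orientation: [-0.0, 0.979, 0.204, -0.001]
contact_force: [0.4, -0.1, -2.7]
finger_gap: 0.0423
```

Call:
{"method": "servo_tool", "body": {"commands": [[0,0,0,0,0,0,-1],[0,0,0,0,0,0,-1],[0,0,0,0,0,0,-1]]}}

```text
t: 7.0
ee_pos: [0.4996, 0.2359, 0.2195]
orientation: [0.0, 0.979, 0.202, -0.0]
contact_force: [-0.1, 0.0, -3.2]
finger_gap: 0.0425
```

```bash
python3 - <<'E'
from h import *
a=bot.capture("side");cv2.imwrite("pics/side3.png",a);t=bot.capture("top");cv2.imwrite("pics/top3.png",t)
A=cv2.resize(a[280:400,250:350],None,fx=5,fy=5,interpolation=cv2.INTER_CUBIC);B=cv2.resize(t[200:320,160:220],None,fx=5,fy=5,interpolation=cv2.INTER_CUBIC)
cv2.imwrite("pics/c3.png",np.hstack([A,B]))
s=bot.state();print({k:np.round(s[k],4).tolist() for k in("ee_pos","orientation","contact_force","finger_gap")})
p=s["ee_pos"];o=np.array([p[0],p[1],p[2]-.089]);X=np.array([.918,.397,0])
print("pred eye",proj("side",o+.017*X),"z",o[2])
E
```

```text
{'ee_pos': [0.4995, 0.2364, 0.2196], 'orientation': [0.0001, 0.9793, 0.2024, 0.0001], 'contact_force': [0.3815, 1.1784, -2.7087], 'finger_gap': 0.0424}
pred eye [307.40111048 328.99482821] z 0.13058712068002676
```

View pics/c3.png

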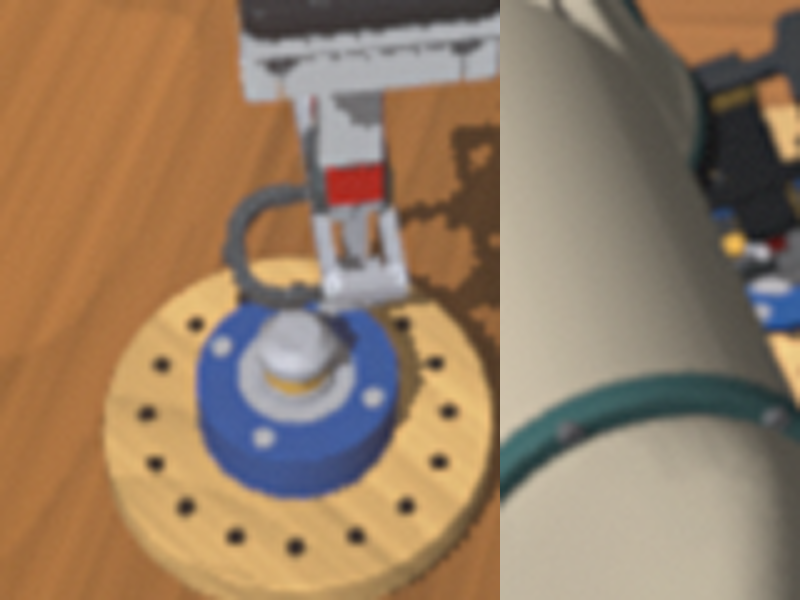

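```bash
python3 - <<'E'
from h import *
S0=cv2.imread("pics/side0.png");T0=cv2.imread("pics/top0.png");S3=cv2.imread("pics/side3.png")
th=np.linspace(0,6.283,181)
def circ(c,r,z):return [[c[0]+r*np.cos(a),c[1]+r*np.sin(a),z] for a in th]
def ext(n,P):
    q=np.array([proj(n,p) for p in P]);return np.r_[q.min(0),q.max(0)].round(1)
ax=(.515,.244)
print("flange pred side",ext("side",circ(ax,.036,.055)+circ(ax,.036,.03)),"seen",[290,338,328,378])
print("flange pred top",ext("top",circ(ax,.036,.055)+circ(ax,.036,.03)),"seen",[199,235,230,265])
print("disc pred top",ext("top",circ(ax,.07,.03)+circ(ax,.07,.0)),"side",ext("side",circ(ax,.07,.03)+circ(ax,.07,0.)))
print("axle pred side",ext("side",circ(ax,.0135,.074)+circ(ax,.009,.079)),"top",ext("top",circ(ax,.0135,.074)+circ(ax,.009,.079)))
for n,i,b in(("top",T0,(175,205,260,295)),("side",S0,(255,320,365,410))):
    m=cv2.inRange(i[:,:,1],125,255);c=max(blobs(m,b,300),key=cv2.contourArea);x,y,w,h=cv2.boundingRect(c);print("disc seen",n,x,y,x+w-1,y+h-1)
X=np.array([.918,.397,0]);Y=np.array([-.397,.918,0])
E=np.array([.4995,.2364,.1306])+.017*X
P=[]
for s in(1,-1):
    c=E+.0032*X+s*.0046*Y;P+=circ(c,.019,c[2]+.0025)+circ(c,.019,c[2]-.0025)
print("ring pred",ext("side",P))
g=S3[310:348,290:320].max(2);print(g)
print("axle area"); print(S0[340:365,298:324,1])
E
```

```text
flange pred side [287.7 338.9 328.8 381.6] seen [290, 338, 328, 378]
flange pred top [198.2 233.9 232.  267.2] seen [199, 235, 230, 265]
disc pred top [185.5 221.3 248.6 283.5] side [269.3 332.  347.8 408.4]
axle pred side [300.2 343.  315.9 356.1] top [206.6 242.4 218.8 254.6]
disc seen top 185 220 246 281
disc seen side 271 331 347 402
ring pred [293.7 317.  317.4 341.9]
[[175 175 174 ... 178 180 180]
 [176 175 173 ... 183 184 179]
 [175 174 172 ... 174 170 159]
 ...
 [143 214 197 ...  84  80  97]
 [205 212 149 ...  87  80  88]
 [222 171 156 ...  97  86  80]]
axle area
[[ 63  65  90  99  93  87  86  87  84  87  85  84  87  85  87 112 143 155
  149 111  86  70  55  49  61  85]
 [ 86  81  86  88  86  85  84  88  97 101  98  97  96  89  92 118 151 165
  161 122  90  83  80  78  78  83]
 [ 87  89  88  87  88  91  92 106 130 133 133 135 131 116 102 101 110 123
  134 108  86  88  89  88  88  86]
 [ 87  85  88  86  91 106 115 136 158 160 160 160 159 155 138 104  81  77
   84  71  68  80  87  90  88  88]
 [ 88  89  86  88 102 120 142 160 168 169 167 167 164 165 159 132  92  70
   62  56  5
[... 1503 characters left out ...]
38 131 139
  160 169 165 147 109  89 110 144]
 [110 150 165 166 165 163 160 157 156 157 155 153 148 144 142 145 152 160
  166 169 159 125  95  90 121 161]
 [ 93 125 153 165 169 170 165 159 157 156 153 148 148 149 150 158 165 167
  168 161 140 104  88  87 111 149]
 [ 87  97 124 153 167 168 166 164 163 161 160 159 159 161 164 168 167 163
  157 138 108  91  86  87  91 112]
 [ 88  87  95 118 142 156 163 166 166 167 166 165 168 170 169 164 156 139
  121 102  90  87  88  86  87  90]
 [ 88  86  86  92 105 124 141 155 160 160 161 160 163 162 157 140 124 106
   92  87  87  87  88  89  88  87]
 [ 89  87  87  87  93  96 105 113 119 123 124 129 127 123 115 102  94  89
   88  89  87  89  89  88  88  89]]
```

```bash
python3 - <<'E'
import cv2,numpy as np;np.set_printoptions(linewidth=250,threshold=10**6)
S3=cv2.imread("pics/side3.png")
print("rows 324-334, cols 290-302 (left edge)");print(S3[322:336,290:303,2])
print("cols 300-312 rows 313-324 (top edge)");print(S3[313:325,298:312,2])
print("bottom edge");print(S3[334:348,300:316,2])
E
```

```text
rows 324-334, cols 290-302 (left edge)
[[170 168 167 167 170 168 137 105  94  87  79  84 117]
 [170 168 166 168 170 153 116  96  96  82  81 113 150]
 [168 168 168 169 167 135  99  92  89  82 110 146 165]
 [169 168 167 171 167 130  96  92  87 100 139 165 168]
 [168 166 167 172 167 128  96  91  93 123 156 169 165]
 [168 166 168 174 166 125  96  87  96 143 165 167 161]
 [167 166 171 171 153 113  91  88  99 145 167 166 157]
 [166 167 173 169 134  99  90  89  97 138 164 162 151]
 [165 168 175 167 126  95  92  91  94 132 160 156 146]
 [167 171 173 164 126  92  89  92  98 129 161 161 162]
 [168 171 172 160 128 100  91  91  97 133 178 199 210]
 [168 170 168 159 154 147 112  93  93 131 200 229 229]
 [169 173 176 178 193 203 155 106  90 110 178 223 231]
 [180 192 207 215 221 224 169 109  91  95 131 182 220]]
cols 300-312 rows 313-324 (top edge)
[[170 172 168 156 149 149 153 156 166 162 152 147 137  99]
 [171 170 162 154 150 150 155 162 166 161 151 147 141 107]
 [172 170 159 151 150 153 156 163 161 154 148 149 143 116]
 [171 166 156 150 149 147 147 145 138 133 136 137 130 108]
 [171 162 150 137
[... 706 characters left out ...]
  98 102 126 129 120 148 193]
 [ 89  93  90  94  96  96 104 113  99  90  90  90  89  86 119 176]
 [ 85  90  89  93  90  88  90  97  93  91  88  84  81  82 109 149]
 [ 76  84  89  88  86  85  88  86  82  83  80  75  78  94 126 147]
 [ 68  73  75  79  81  85  95  95  96  96  93  79  79 109 146 159]
 [ 66  66  66  73  83 104 135 140 141 144 138 120 104 102 114 128]
 [ 66  66  73  97 117 143 166 168 168 167 167 162 145 113  89  82]
 [ 66  69  95 126 149 168 176 177 176 175 174 172 165 140 102  75]
 [ 64  82 126 150 164 175 178 178 177 175 173 173 174 161 125  98]
 [ 67  99 145 164 172 174 175 176 177 176 176 174 175 167 135 112]
 [ 89 131 161 171 173 173 172 173 175 178 176 177 176 165 141 124]]
```

Call:
{"method": "servo_tool", "body": {"commands": [[0,0,0,-0.0005,0,0.01,-1],[0,0,0,-0.0008,0,0.02,-1],[0,0,0,-0.0008,0,0.03,-1],[0,0,0,-0.0008,0,0.039,-1],[0,0,0,-0.0008,0,0.039,-1],[0,0,0,-0.0008,0,0.039,-1]]}}

```text
t: 7.85
ee_pos: [0.4988, 0.2371, 0.1806]
orientation: [-0.0, 0.979, 0.203, 0.0]
contact_force: [0.7, -0.3, -1.9]
finger_gap: 0.0425
```

```bash
python3 - <<'E'
from h import *
a=bot.capture("side");cv2.imwrite("pics/side4.png",a)
A=cv2.resize(a[310:390,270:350],None,fx=7,fy=7,interpolation=cv2.INTER_CUBIC);cv2.imwrite("pics/c4.png",A)
s=bot.state();print({k:np.round(s[k],4).tolist() for k in("ee_pos","orientation","contact_force","finger_gap")})
p=s["ee_pos"];X=np.array([.918,.397,0]);E=np.array([p[0],p[1],p[2]-.089])+.017*X
ax=np.array([.5143,.243,0])
f=lambda P:((proj("side",P)-[270,310])*7).round(1)
print("eye",E.round(4),f(E),"axle tip",f(ax+[0,0,.079]),"groove",f(ax+[0,0,.0635]))
E
```

```text
{'ee_pos': [0.4989, 0.2371, 0.1808], 'orientation': [-0.0001, 0.9792, 0.2029, 0.0004], 'contact_force': [0.0726, -0.0056, -2.7398], 'finger_gap': 0.0425}
eye [0.5145 0.2438 0.0918] [267.1 233.3] axle tip [269.9 261.6] groove [271.2 298.2]
```

View pics/c4.png

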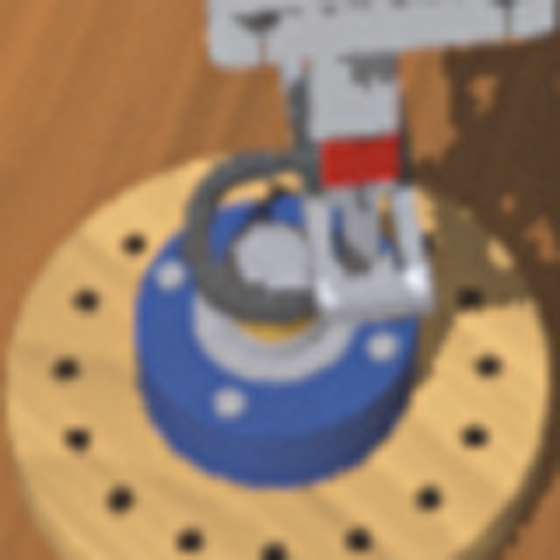

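```bash
python3 - <<'E'
from h import *
np.set_printoptions(linewidth=250,threshold=10**6)
S=cv2.imread("pics/side4.png");th=np.linspace(0,6.283,181)
X=np.array([.918,.397,0]);Y=np.array([-.397,.918,0]);E=np.array([.5145,.2438,.0918])
def circ(c,r,z):return [[c[0]+r*np.cos(a),c[1]+r*np.sin(a),z] for a in th]
P=[]
for s in(1,-1):
    c=E+.0032*X+s*.0046*Y;P+=circ(c,.019,c[2]+.0025)+circ(c,.019,c[2]-.0025)
q=np.array([proj("side",p) for p in P]);print("pred ring",q.min(0),q.max(0))
print(S[340:350,292:322,2]);print("blue");print(S[340:350,292:322,0])
print("top");print(S[328:342,298:312,2]);print("bottom");print(S[346:362,298:318,0])
E
```

```text
pred ring [294.81199293 331.40555821] [317.79346959 356.06407527]
[[225 225 228 223 158 105  95  89  77  84  80  70  62  58  55  52  53  60  61  59  77 128 170 179 167 113  99 137 148 137]
 [229 228 230 218 153 103  94  84  71  67  64  62  59  63  78  82  83  86  85  71  75 117 166 178 168 113  88 134 151 149]
 [232 232 225 193 132  96  91  82  70  65  64  62  68  98 132 139 139 141 139 118 106 122 167 180 170 107  84 134 150 150]
 [234 227 183 132  97  92  93  85  71  64  66  74 101 138 164 169 169 168 167 163 142 130 162 177 167 104  77 128 150 150]
 [230 185 120  85  86  93  94  88  73  65  75 103 140 168 179 176 176 174 173 170 163 147 159 175 169 111  76 110 140 149]
 [198 129  76  72  87  93  93  91  74  70  90 128 162 175 178 177 175 175 174 173 170 162 157 174 170 120  79  90 115 138]
 [150  89  74  73  83  91  93  89  79  77  88 121 164 175 175 177 178 175 176 173 172 167 157 170 170 133  90  86  99 115]
 [111 111 127 111  89  88  94  94  87  87  92 113 159 174 173 174 175 177 176 176 173 165 159 171 175 160 121  96  92  98]
 [123 156 173 157 106  86  96  97  96  98  96 107 
[... 2899 characters left out ...]
94  92  93  87  81  91 142 193 202]
 [180 173 150 122 100  89  86  89  90  89  90  89  87  87  81  73  75 112 153 166]
 [180 184 179 163 142 108  84  80  82  82  81  81  81  75  67  63  74 109 138 151]
 [180 185 185 177 163 140 105  81  72  72  73  72  70  59  56  75 106 128 139 161]
 [177 183 181 178 170 163 145 119  90  74  72  69  71  73  91 113 131 137 161 177]
 [169 176 180 179 176 171 171 163 143 117 106 110 116 125 144 146 140 153 175 183]
 [161 173 179 180 181 180 177 173 166 161 158 157 155 154 153 156 165 175 182 181]
 [156 167 176 180 182 183 181 175 171 172 169 164 163 162 164 172 180 182 181 179]
 [156 159 167 175 182 184 183 179 179 178 176 173 175 176 179 182 181 179 176 169]]
```

Ring and axle edges agree to about 0.3 px: the ring's left edge is at 295.1 (predicted 294.8) and its top at 331.2 (predicted 331.4). The tip shows inside the opening at crop (270,250). Descending in stages and watching the force.

Call:
{"method": "servo_tool", "body": {"commands": [[0,0,0,0,0.0007,0.003,-1],[0,0,0,0,0.0007,0.006,-1],[0,0,0,0,0.0007,0.009,-1],[0,0,0,0,0.0007,0.012,-1],[0,0,0,0,0.0007,0.014,-1],[0,0,0,0,0.0007,0.016,-1],[0,0,0,0,0.0007,0.016,-1]]}}

```text
t: 8.78
ee_pos: [0.4987, 0.2363, 0.1643]
orientation: [0.0, 0.979, 0.203, -0.0]
contact_force: [-0.5, -0.5, -2.1]
finger_gap: 0.0424
```

Call:
{"method": "servo_tool", "body": {"commands": [[0,0,0,0,0,0.002,-1],[0,0,0,0,0,0.004,-1],[0,0,0,0,0,0.006,-1],[0,0,0,0,0,0.008,-1],[0,0,0,0,0,0.008,-1],[0,0,0,0,0,0.008,-1]]}}

```text
t: 9.52
ee_pos: [0.4989, 0.2363, 0.1565]
orientation: [0.0, 0.979, 0.203, 0.0]
contact_force: [0.4, -0.6, -2.7]
finger_gap: 0.0425
```

```bash
python3 - <<'E'
from h import *
a=bot.capture("side");cv2.imwrite("pics/side5.png",a)
A=cv2.resize(a[310:390,270:350],None,fx=7,fy=7,interpolation=cv2.INTER_CUBIC);cv2.imwrite("pics/c5.png",A)
s=bot.state();print({k:np.round(s[k],4).tolist() for k in("ee_pos","orientation","contact_force","finger_gap","wrist_torque")})
E
```

```text
{'ee_pos': [0.4989, 0.2363, 0.1566], 'orientation': [-0.0, 0.9792, 0.203, 0.0001], 'contact_force': [0.5925, 0.0212, -2.4852], 'finger_gap': 0.0426, 'wrist_torque': [-0.0246, -0.0155, 0.0191]}
```

View pics/c5.png

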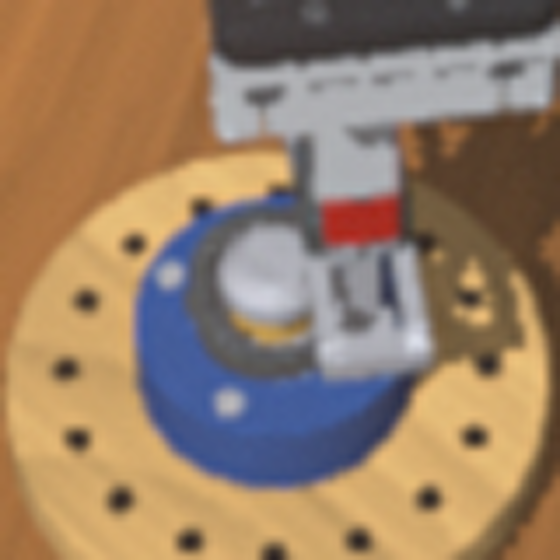

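The ring now surrounds the axle: brass shows inside the opening at crop (270,325), and there is no contact force. Last 4 mm.

Call:
{"method": "servo_tool", "body": {"commands": [[0,0,0,0,0,0.001,-1],[0,0,0,0,0,0.002,-1],[0,0,0,0,0,0.003,-1],[0,0,0,0,0,0.004,-1],[0,0,0,0,0,0.004,-1],[0,0,0,0,0,0.004,-1],[0,0,0,0,0,0.004,-1],[0,0,0,0,0,0.004,-1]]}}

```text
t: 10.58
ee_pos: [0.4989, 0.2363, 0.1525]
orientation: [-0.0, 0.979, 0.203, 0.0]
contact_force: [0.4, -0.2, -1.9]
finger_gap: 0.0426
```

```bash
python3 - <<'E'
from h import *
np.set_printoptions(linewidth=250,threshold=10**6)
S=bot.capture("side");cv2.imwrite("pics/side6.png",S)
A=cv2.resize(S[310:390,270:350],None,fx=7,fy=7,interpolation=cv2.INTER_CUBIC);cv2.imwrite("pics/c6.png",A)
s=bot.state();print({k:np.round(s[k],4).tolist() for k in("ee_pos","orientation","contact_force","finger_gap","wrist_torque")})
p=s["ee_pos"];th=np.linspace(0,6.283,181)
X=np.array([.918,.397,0]);Y=np.array([-.397,.918,0]);E=np.array([p[0],p[1],p[2]-.089])+.017*X
def circ(c,r,z):return [[c[0]+r*np.cos(a),c[1]+r*np.sin(a),z] for a in th]
P=[]
for k in(1,-1):
    c=E+.0032*X+k*.0046*Y;P+=circ(c,.019,c[2]+.0025)+circ(c,.019,c[2]-.0025)
q=np.array([proj("side",p) for p in P]);print("eye",E,"pred ring",q.min(0),q.max(0))
print("top edge B",S[336:346,304:308,0].T.tolist());print("bottom B",S[360:372,304:308,0].T.tolist());print("left B",S[352:358,292:302,0].tolist())
E
```

```text
{'ee_pos': [0.4988, 0.2363, 0.1525], 'orientation': [-0.0, 0.9792, 0.203, 0.0], 'contact_force': [0.1878, 0.4796, -2.913], 'finger_gap': 0.0427, 'wrist_torque': [0.0036, -0.0397, 0.0167]}
eye [0.51445412 0.24304306 0.0635268 ] pred ring [295.60974393 340.79393078] [318.07517259 365.21965082]
top edge B [[117, 122, 136, 153, 150, 121, 101, 122, 153, 171], [118, 123, 140, 154, 148, 117, 115, 146, 172, 181], [118, 122, 145, 154, 140, 116, 138, 172, 184, 183], [112, 119, 150, 154, 132, 115, 144, 175, 183, 185]]
bottom B [[97, 92, 89, 85, 99, 146, 170, 174, 168, 157, 154, 158], [112, 94, 96, 89, 94, 134, 156, 161, 157, 153, 156, 158], [120, 95, 95, 90, 90, 122, 148, 156, 154, 154, 157, 159], [121, 95, 93, 88, 86, 115, 149, 156, 153, 153, 157, 156]]
left B [[157, 156, 157, 154, 135, 103, 90, 87, 86, 114], [155, 158, 157, 152, 122, 98, 90, 89, 86, 114], [158, 156, 160, 154, 121, 94, 90, 88, 89, 119], [155, 154, 156, 151, 122, 96, 92, 91, 89, 102], [154, 154, 155, 153, 136, 112, 97, 95, 94, 93], [154, 155, 154, 154, 151, 139, 108, 101, 103, 96]]
```

View pics/c6.png

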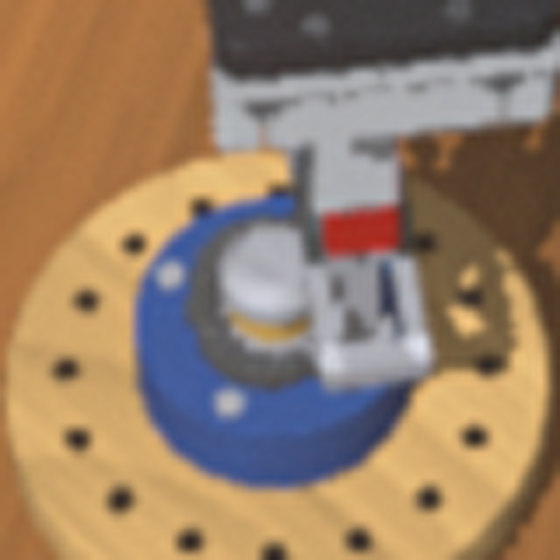

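The ring sits around the axle with brass visible inside at crop (268,325). Its edges are within 0.5 px of the prediction, and the load is only the pliers' weight. Handing in.

```bash
python3 -c "
from station import bot
print(bot.hand_in());s=bot.state();print(s['t'],s['ee_pos'],s['contact_force'],s['finger_gap'])"
```

```text
the job is handed in; nothing more can be done
None
the job is handed in; nothing more can be done
```

I handed the job in at about 10.6 s, with the spread ring held around the wooden carousel's axle at groove height. No verdict was reported. I gripped the red handles and squeezed them fully, lifted the pliers and ring out of the cradle, carried them over the axle and lowered the ring in stages.

**Last checks**
- **Ring position:** estimated ring centre (0.5145, 0.2430, 0.0635) m, against the axle axis at about (0.514, 0.243) m and the groove at 0.0635 m. Brass shows inside the opening.
- **Height:** based on a fixed 89 mm offset from the gripper. The ring's edges in the side view are within about 0.5 px of prediction, so it could be about 1 mm high.
- **Grip:** finger gap 42.6 mm. That is 1.4 mm under the stated 44 mm full-squeeze stop, probably from give in the grip.
- **Forces:** the vertical force stayed at roughly the pliers' and ring's weight (about 2 to 3 N) all the way down, so I saw no sign of leaning on the carousel. The tool was vertical.

**What disagreed:** the top camera put the axle about 1 to 3 mm from the side camera's estimate. I used the side view because it showed ring and axle together. The arm hid them from the top camera at the end, so the final fit was checked from one view only. I did not re-check the bystanders in a picture after the move.

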